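Put the entry shelf's display back in its arrangement

ROBOT

A 6-joint arm with a two-finger parallel gripper is mounted at the origin on the work surface. World frame = base frame: x ahead of the robot, y to its left, z up, the work surface at z = 0. Lengths are in mm, angles in rad, forces in N, time in s.
With the tool pointing down it reaches from about 200 to 875 mm from the base axis. Payload 3.4 kg.
Tool frame: the origin (TCP) lies at the centre of the arm's flange, where the gripper is bolted on; the fingertips stand 199 mm ahead of it and the grasp point (between the pads) lies 180 mm ahead of it; z points along the fingers, x is the direction in which the jaws open and shut, and the axes are right-handed (so a half turn about z gives the same grasp; the last joint's range is limited). The gripper opens to 94 mm and grips with 3 to 60 N. Pads are 16 mm wide; open, the fingers measure 119 mm over their backs; the gripper's body (75 mm by 177 mm) begins 78 mm behind the grasp point.
Start: joints at [1.099, 0.276, 1.505, -0, 1.361, -0.121], TCP at [197.609, 539.995, 404.693] pointing down, gripper open.
Joint ranges: [-2.89, 2.89], [-0.75, 2.08], [0.22, 2.7], [-1.18, 4.32], [0.11, 2.71], [-2.7, 2.7]. Speed limits (rad/s): [2.57, 2.57, 3.14, 3.14, 3.14, 3.14].

INTERFACE

Orientations are given as a unit quaternion [w, x, y, z].
In Python, from bench import * gives the robot as it stands.
- The arm moves only by the tool apply_moves, never from a script. Its argument "commands" is a list of rows, each an object of numbers: "ax", "ay", "az": the turn, a rotation vector about the tool's x, y, z in degrees; "dx", "dy", "dz": the shift along the tool's x, y, z in m; "grip": the closure, from -1 (fully open) to 1 (shut). A call has 1 to 20 rows; each row is the pose to reach, as a shift and turn from the pose commanded when the call began, along the tool's axes at that moment; what a row does not reach only later rows make up. A row lasts 1/10 s, in which the tool goes at most 50 mm and 8.59 degrees, less where a joint would pass 70% of its speed; a pose out of reach is approached as far as the arm can. A call with a gripper value outside its range is refused whole. The fingers move at their own pace and stop on an object; "squeeze" is the grip in N (left out, the last holds). Time passes only in rows, so rows that repeat a pose let the fingers close. It gives the time, the measured TCP pose, the force and the opening at its end, in the units of the state.
- observe(): the state, without advancing time (a new reading comes with each control period).
- snapshot(name): name is "scene" or "top" or "wrist"; returns a dict with "frame" (420x560x3 uint8, blue, green, red), "depth" (420x560 float32, mm along the optical axis (not along the pixel's ray), 0 where there is no reading), "intrinsics" (3x3 intrinsics, pixels), "extrinsics" (4x4, takes a point from world to camera coordinates); the wrist camera has in their place "T_tool_cam" (4x4, takes a point from camera to tool coordinates, whose origin is the TCP and whose axes are the tool frame's). Camera axes: x right, y down, z forward; pixel columns grow to the right and rows downward; lengths in mm; the calibration is good to about 2 mm. A picture is of the moment at which its call begins: read the wrist's pose just before it.
- close_job(): hands the job in, once; it reports no verdict.
The state is a dict: "time_s": time; "joints": joint angles; "qvel": joint speeds; "tau": joint torques, N m; "tcp_pos": TCP position; "tool_rot": TCP orientation; "wrist_force": force on the tool from outside, world axes, zero at the start; "torque": the same for the moment, N m; "finger_gap": finger opening in mm.
Only numpy, scipy, OpenCV 4.12 (cv2) and the standard library are available. Lean on these libraries where they do the work, as an engineer would, in place of code of your own. Each camera call takes 0.05 s, during which the arm holds its last target. There are 200 camera calls.

TASK

The low bamboo shelf by the front door has been dusted: put its four things back on it from the console, setting each down gently (no dropping) and without shifting the saucer, plant pot and candle holder on the shelf or the shoe brush and spectacle case on the console. In line with the saucer, pot and candle, stand the bell midway between the saucer and the candle holder, and lay the pill case midway between the saucer and the plant pot with its long side along the shelf; the bone bangle lies flat in the middle of the saucer. Lay the wooden comb on the shelf in front of the pill case (towards the robot), centred on it and parallel to the shelf's length, with a gap of about 3 cm between the two.

Things in the scene. Friction and masses are not known exactly. Their poses are not given: they have to be found in the camera images.
- shelf: Fixed low bamboo shelf standing on the console: pale yellow laminated board 600 mm long (its y axis) x 200 mm deep (its x axis) on two end panels, with a bamboo rail 10 mm thick along the back edge (90 to 98 mm behind the middle, 10 mm above the board). Origin: centre of the underside at console level; the board's top is 50 mm above it. x points to the back, -x to the front, towards the robot (turned by up to 0.1 rad); y runs along the shelf.
- saucer: Shallow green ceramic saucer, loose, 200 g, rim diameter 116 mm, rim 12 mm high, flat floor 5 mm above its underside out to about 36 mm radius, then sloping gently up. Stands near the middle of the shelf, about 25 mm behind the shelf's long centre line. Origin: centre of its underside.
- plant_pot: Small terracotta pot with a green succulent, loose, 300 g, 73 mm across at the rim, 56 mm high, 86 mm with the leaves. On the shelf towards one end (left or right by chance), about 230 mm from the saucer, in line with it along the shelf to a few mm. Origin: centre of its underside.
- candle_holder: White ceramic cylinder 66 mm across and 48 mm high with a cream candle rising out of it to 65 mm (wick 73 mm), loose, 300 g. On the shelf towards the other end, about 230 mm from the saucer, in line with it to a few mm. Origin: centre of its underside.
- bangle_center (a point): Bone bangle: ivory-coloured rigid ring lying flat, 66 mm outside, 50 mm inside (wall 8 mm), 18 mm high, small dark inlaid dots, 40 g. Starts on the console. The point is at its centre, 9 mm above its underside; z is its axis.
- pill_case_center (a point): Pill case: closed white plastic box 60 mm long (its y axis) x 40 mm wide (x axis) x 20 mm high (z), small grey press button on the lid, 40 g. Starts on the console. The point is at its centre, 10 mm above its underside. Either way round is fine.
- bell_center (a point): Small brass-coloured hand bell standing on its mouth, 66 mm high, mouth 46 mm across, 70 g; above the 37 mm high cup rises an upright handle, 13 mm thick from 43 to 62 mm above the underside. Starts on the console. The point is on its axis, 33 mm above the underside.
- comb_center (a point): Wooden comb lying flat, 120 mm long (its y axis) x 30 mm wide (x axis) x 8 mm thick, spine on its +x side, teeth to -x, 25 g. Starts on the console. The point is at its centre, 4 mm above its underside. Either way round is fine.
- shoe_brush: Bystander on the console, loose: wooden shoe brush 150 mm (x) x 50 mm x 42 mm high. Origin: centre of its underside. Leave it.
- spectacle_case: Bystander on the console, loose: black rounded spectacle case 158 mm (x) x 60 mm x 36 mm high. Origin: centre of its underside. Leave it.
Things that resemble listed ones, but are neither listed nor needed, are in the scene too. Several things look just like the part that bears pill_case_center: the one meant starts farthest to the robot's left.

How it is judged:
By the outcome, as a careful person would: the job done as asked, in the order asked, and still so for the second after the job is handed in, with the robot touching nothing.
It also fails if it takes over 106 s, if anything falls off the work surface, if the arm or the gripper's body presses on something with over 40 N, if the wrist force passes 120 N, or if a joint passes its speed limit or range.

## Working session

There is one attempt and no reset: what is moved stays moved. The work goes in short steps, Python scripts to look and compute and a tool call to move; the robot and the scene stay as the last step left them, time stands still between calls to the robot, and variables do not carry over. Pictures are saved under pics/ and viewed, about 12 in all and at most 16, crops included, and the job is handed in when it is done.

Besides the shell and the picture viewer there is one more tool, called as name([rows], argument=value, ...), one row to a line, values as JSON. apply_moves: Moves the arm, as the interface text tells. Its arguments: {"type":"object","properties":{"commands":{"type":"array"},"squeeze":{"type":"number"}},"required":["commands"]}

```bash
mkdir -p pics; cat > h.py <<'E'
from bench import *
import numpy as np, cv2
from scipy.spatial.transform import Rotation as R
def Twt(s):
    T=np.eye(4); q=s['tool_rot']; T[:3,:3]=R.from_quat([q[1],q[2],q[3],q[0]]).as_matrix(); T[:3,3]=s['tcp_pos']; return T
def grab(name):
    s=observe(); d=snapshot(name)
    Twc=Twt(s)@np.array(d['T_tool_cam']) if name=='wrist' else np.linalg.inv(d['extrinsics'])
    K=np.array(d['intrinsics']); Z=d['depth']
    v,u=np.mgrid[:Z.shape[0],:Z.shape[1]]
    P=np.stack([(u-K[0,2])/K[0,0]*Z,(v-K[1,2])/K[1,1]*Z,Z],-1)@Twc[:3,:3].T+Twc[:3,3]
    P[Z<=0]=np.nan
    np.savez('last_%s.npz'%name,P=P,f=d['frame'],Twc=Twc,K=K)
    return d['frame'],P,Twc,K
E
python3 - <<'E'
from h import *
print(observe())
for n in ['scene','top','wrist']:
    f,P,T,K=grab(n); cv2.imwrite(f'pics/{n}0.png',f); print(n,T.round(3),K)
E
```

```text
{'time_s': 0.0, 'joints': array([ 1.09897491e+00,  2.76566930e-01,  1.50609404e+00, -2.30569319e-05,
        1.36072492e+00, -1.21024751e-01]), 'qvel': array([ 0.00024234,  0.00079428,  0.00063581, -0.00118003, -0.0003558 ,
       -0.00134555]), 'tau': array([ 8.61313783e-04, -4.04578722e+01, -2.37228191e+01,  7.03123002e-02,
        3.42263142e-02, -1.26090945e-04]), 'tcp_pos': array([197.52175128, 539.78326291, 403.83602721]), 'tool_rot': array([ 4.31111896e-04,  8.19646402e-01,  5.72869071e-01, -7.86251462e-04]), 'wrist_force': array([0.07918718, 1.10128722, 0.48177752]), 'torque': array([0.01980829, 0.00540752, 0.03112463]), 'finger_gap': 94.1734874547337}
scene [[ 6.090000e-01  6.340000e-01 -4.770000e-01  1.117487e+03]
 [ 7.930000e-01 -4.820000e-01  3.720000e-01 -4.599230e+02]
 [ 6.000000e-03 -6.040000e-01 -7.970000e-01  1.004012e+03]
 [ 0.000000e+00  0.000000e+00  0.000000e+00  1.000000e+00]] [[438.47835056   0.         280.20594827]
 [  0.         438.47835056 218.61171895]
 [  0.           0.           1.        ]]
top [[-2.000000e-03 -9.890000e-01  1.470000e-01  3.931810e+02]
 [-1.000000e+00 -1.000000e-03 -2.100000e-02  1.067800e+01]
 [ 2.100000e-02 -1.470000e-01 -9.890000e-01  1.128096e+03]
 [ 0.000000e+00  0.000000e+00  0.000000e+00  1.000000e+00]] [[395.73484966   0.         283.09849244]
 [  0.         395.73484966 214.75050663]
 [  0.           0.           1.        ]]
wrist [[ 3.45000e-01  9.02000e-01  2.60000e-01  1.20280e+02]
 [ 9.39000e-01 -3.31000e-01 -9.70000e-02  5.67262e+02]
 [-1.00000e-03  2.77000e-01 -9.61000e-01  3.83971e+02]
 [ 0.00000e+00  0.00000e+00  0.00000e+00  1.00000e+00]] [[349.29568653   0.         281.78520979]
 [  0.         349.29568653 207.18576691]
 [  0.           0.           1.        ]]
```

View pics/top0.png

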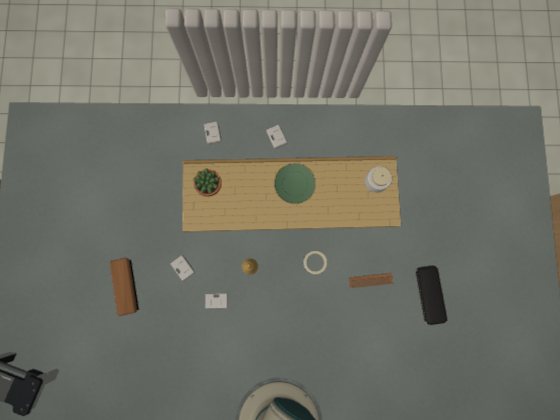

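View pics/scene0.png

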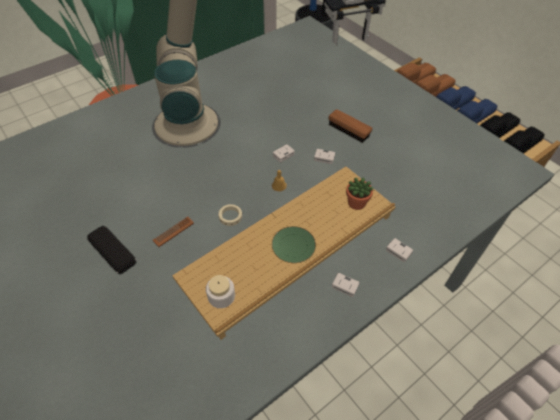

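```bash
cat > m.py <<'E'
from h import *
d=np.load('last_top.npz'); P=d['P']; f=d['f']
def obj(name,u0,u1,v0,v1,zlo,zhi=1e9):
    p=P[v0:v1,u0:u1].reshape(-1,3); p=p[(p[:,2]>zlo)&(p[:,2]<zhi)]
    r=cv2.minAreaRect(p[:,:2].astype(np.float32)); print(name,len(p),'mean',p.mean(0).round(1),'rect c',np.round(r[0],1),'sz',np.round(r[1],1),round(r[2],1),'zmax',p[:,2].max().round(1))
obj('table',30,80,150,200,-50)
obj('shelf',170,410,150,240,35,56)
obj('rail',175,405,150,166,56,64)
obj('pot',185,228,160,205,70); obj('potall',185,228,166,205,62)
obj('saucer',265,325,161,210,54)
obj('candle',360,400,163,197,85)
obj('candleall',360,400,164,197,62)
obj('bell',238,262,252,280,10)
obj('bangle',298,333,245,282,8)
obj('comb',340,400,265,295,4)
for i,b in enumerate([(166,197,253,284),(200,233,290,312),(200,224,118,146),(262,292,122,150)]): obj('pill%d'%i,*b,10)
obj('brush',105,142,250,320,15); obj('case',410,452,258,330,15)
E
python3 m.py
python3 - <<'E'
import cv2,numpy as np
t=cv2.imread('pics/top0.png')
a=cv2.resize(t[240:320,100:260],(800,400),interpolation=cv2.INTER_CUBIC)
cv2.imwrite('pics/crop0.png',a)
E
```

```text
table 2487 mean [677.3 646.5   1.9] rect c [677.7 647.9] sz [148.4 149.8] 1.1 zmax 9.0
shelf 12124 mean [601.9 -32.8  51.5] rect c [614.9 -35.2] sz [198.9 600.4] 1.4 zmax 56.0
rail 743 mean [707.  -33.4  60.4] rect c [700.9 -32.3] sz [ 25.7 594.4] 1.4 zmax 64.0
pot 611 mean [628.3 185.7 119.4] rect c [631.1 187.8] sz [70.7 71.1] 89.3 zmax 139.3
potall 611 mean [628.3 185.7 119.4] rect c [631.1 187.8] sz [70.7 71.1] 89.3 zmax 139.3
saucer 1466 mean [640.4 -43.1  59. ] rect c [636.5 -44.8] sz [136.4 165.3] 0.2 zmax 71.5
candle 479 mean [ 644.1 -266.9  107.8] rect c [ 647.6 -270.3] sz [65.2 62.4] 4.3 zmax 123.5
candleall 536 mean [ 642.7 -265.4  104.2] rect c [ 647.5 -270.4] sz [63.5 64.4] 89.0 zmax 123.5
bell 158 mean [414.4  79.3  31.2] rect c [415.3  79.8] sz [39.2 36.1] 89.8 zmax 71.2
bangle 210 mean [ 424.7 -102.9   18.5] rect c [420.8 -92.8] sz [84.2 78.3] 84.0 zmax 25.5
comb 576 mean [ 375.5 -256.5    7.6] rect c [ 375.9 -256.7] sz [169.1  80.7] 89.8 zmax 15.3
pill0 337 mean [411.  264.7  21.1] rect c [411.3 265.8] sz [60.4 41.4] 37.2 zmax 30.0
pill1 337 mean [321.2 169.8  21.3] rect c [320.1 170. ] sz [58.6 41. ] 90.0 zmax 27.6
pill2 294 mean [799.6 191.8  20.8] rect c [801.3 192.2] sz [61.1 40.9] 11.2 zmax 27.1
pill3 288 mean [789.5   5.2  20.6] rect c [790.6   4.7] sz [59.8 41.7] 24.3 zmax 26.4
brush 1134 mean [360.7 416.1  42.5] rect c [361.2 418.9] sz [150.   51.3] 11.8 zmax 50.1
case 1310 mean [ 335.3 -417.4   35.1] rect c [ 335.6 -420.5] sz [157.7  61.5] 5.9 zmax 43.9
```

View pics/crop0.png

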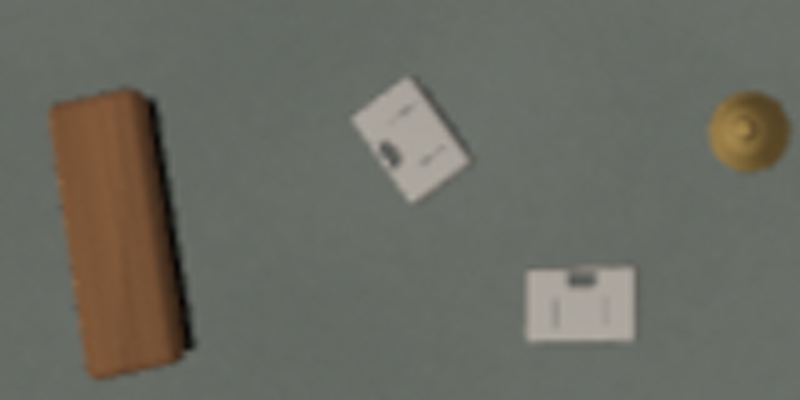

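Pill cases in the top image are at (181,268), (216,301), (212,132) and (276,136). The one meant is (181,268): it has the largest y, +265 mm, so it is farthest to the robot's left, and the crop confirms it as a white box with a grey button. I'll move on to a wrist look over the console.

apply_moves([
  {"dx":-0.438,"dy":0.376,"dz":-0.046,"az":-20.1,"grip":-1},
  {"dx":-0.438,"dy":0.376,"dz":-0.046,"az":-20.1,"grip":-1},
  {"dx":-0.438,"dy":0.376,"dz":-0.046,"az":-20.1,"grip":-1},
  {"dx":-0.438,"dy":0.376,"dz":-0.046,"az":-20.1,"grip":-1},
  {"dx":-0.438,"dy":0.376,"dz":-0.046,"az":-20.1,"grip":-1},
  {"dx":-0.438,"dy":0.376,"dz":-0.046,"az":-20.1,"grip":-1},
  {"dx":-0.438,"dy":0.376,"dz":-0.046,"az":-20.1,"grip":-1},
  {"dx":-0.438,"dy":0.376,"dz":-0.046,"az":-20.1,"grip":-1},
  {"dx":-0.438,"dy":0.376,"dz":-0.046,"az":-20.1,"grip":-1},
  {"dx":-0.438,"dy":0.376,"dz":-0.046,"az":-20.1,"grip":-1},
  {"dx":-0.438,"dy":0.376,"dz":-0.046,"az":-20.1,"grip":-1},
  {"dx":-0.438,"dy":0.376,"dz":-0.046,"az":-20.1,"grip":-1},
  {"dx":-0.438,"dy":0.376,"dz":-0.046,"az":-20.1,"grip":-1},
  {"dx":-0.438,"dy":0.376,"dz":-0.046,"az":-20.1,"grip":-1},
  {"dx":-0.438,"dy":0.376,"dz":-0.046,"az":-20.1,"grip":-1},
  {"dx":-0.438,"dy":0.376,"dz":-0.046,"az":-20.1,"grip":-1},
  {"dx":-0.438,"dy":0.376,"dz":-0.046,"az":-20.1,"grip":-1},
  {"dx":-0.438,"dy":0.376,"dz":-0.046,"az":-20.1,"grip":-1},
])

```text
invalid input at $.commands[0]: expected keys ax, ay, az, dx, dy, dz, grip
```

```bash
python3 - <<'E'
from h import *
f,P,T,K=grab('wrist'); cv2.imwrite('pics/wrist1.png',f); import shutil; shutil.copy('last_wrist.npz','w_console.npz')
s=observe(); print(s['time_s'],s['tcp_pos'].round(1),np.degrees(np.arctan2(*Twt(s)[[1,0],0])))
E
```

```text
0.2 [197.6 539.9 404.1] 69.89897787802221
```

View pics/wrist1.png

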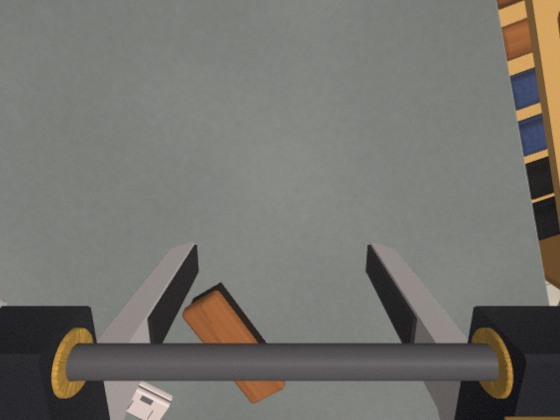

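apply_moves([
  {"ax":0,"ay":0,"dx":-0.417,"dy":0.432,"dz":-0.046,"az":-20.1,"grip":-1},
  {"ax":0,"ay":0,"dx":-0.417,"dy":0.432,"dz":-0.046,"az":-20.1,"grip":-1},
  {"ax":0,"ay":0,"dx":-0.417,"dy":0.432,"dz":-0.046,"az":-20.1,"grip":-1},
  {"ax":0,"ay":0,"dx":-0.417,"dy":0.432,"dz":-0.046,"az":-20.1,"grip":-1},
  {"ax":0,"ay":0,"dx":-0.417,"dy":0.432,"dz":-0.046,"az":-20.1,"grip":-1},
  {"ax":0,"ay":0,"dx":-0.417,"dy":0.432,"dz":-0.046,"az":-20.1,"grip":-1},
  {"ax":0,"ay":0,"dx":-0.417,"dy":0.432,"dz":-0.046,"az":-20.1,"grip":-1},
  {"ax":0,"ay":0,"dx":-0.417,"dy":0.432,"dz":-0.046,"az":-20.1,"grip":-1},
  {"ax":0,"ay":0,"dx":-0.417,"dy":0.432,"dz":-0.046,"az":-20.1,"grip":-1},
  {"ax":0,"ay":0,"dx":-0.417,"dy":0.432,"dz":-0.046,"az":-20.1,"grip":-1},
  {"ax":0,"ay":0,"dx":-0.417,"dy":0.432,"dz":-0.046,"az":-20.1,"grip":-1},
  {"ax":0,"ay":0,"dx":-0.417,"dy":0.432,"dz":-0.046,"az":-20.1,"grip":-1},
  {"ax":0,"ay":0,"dx":-0.417,"dy":0.432,"dz":-0.046,"az":-20.1,"grip":-1},
  {"ax":0,"ay":0,"dx":-0.417,"dy":0.432,"dz":-0.046,"az":-20.1,"grip":-1},
  {"ax":0,"ay":0,"dx":-0.417,"dy":0.432,"dz":-0.046,"az":-20.1,"grip":-1},
  {"ax":0,"ay":0,"dx":-0.417,"dy":0.432,"dz":-0.046,"az":-20.1,"grip":-1},
  {"ax":0,"ay":0,"dx":-0.417,"dy":0.432,"dz":-0.046,"az":-20.1,"grip":-1},
  {"ax":0,"ay":0,"dx":-0.417,"dy":0.432,"dz":-0.046,"az":-20.1,"grip":-1},
])

```text
time_s: 2.0
tcp_pos: [459.6, 1.0, 450.8]
tool_rot: [0.0, 0.706, 0.708, 0.0]
wrist_force: [-0.0, 1.3, -0.3]
finger_gap: 94.0
```

```bash
python3 - <<'E'
from h import *
f,P,T,K=grab('wrist'); cv2.imwrite('pics/wrist2.png',f); import shutil; shutil.copy('last_wrist.npz','w_console.npz')
s=observe(); print(s['time_s'],s['tcp_pos'].round(1),np.degrees(np.arctan2(*Twt(s)[[1,0],0])),s['joints'].round(3))
E
```

```text
2.05 [459.7   0.8 450.8] 90.09801033447667 [-0.15   0.075  1.646  0.     1.42  -1.722]
```

View pics/wrist2.png

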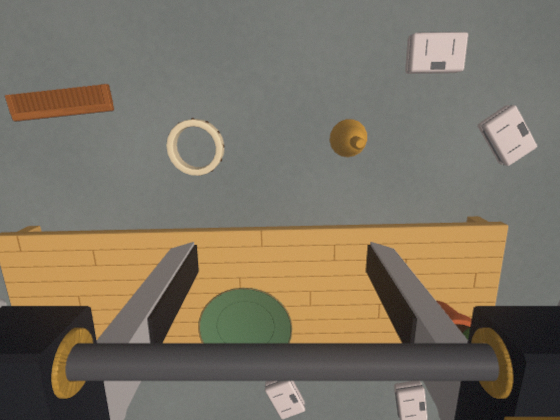

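The wrist view shows all four items: comb (60,102), bangle (195,148), bell (348,139), and the pill case meant at (509,135). The other case on this side is at (439,52). Next is the shelf look.

apply_moves([
  {"ax":0,"ay":0,"dx":-0.04,"dy":0.23,"dz":0,"az":0,"grip":-1},
  {"ax":0,"ay":0,"dx":-0.04,"dy":0.23,"dz":0,"az":0,"grip":-1},
  {"ax":0,"ay":0,"dx":-0.04,"dy":0.23,"dz":0,"az":0,"grip":-1},
  {"ax":0,"ay":0,"dx":-0.04,"dy":0.23,"dz":0,"az":0,"grip":-1},
  {"ax":0,"ay":0,"dx":-0.04,"dy":0.23,"dz":0,"az":0,"grip":-1},
  {"ax":0,"ay":0,"dx":-0.04,"dy":0.23,"dz":0,"az":0,"grip":-1},
  {"ax":0,"ay":0,"dx":-0.04,"dy":0.23,"dz":0,"az":0,"grip":-1},
  {"ax":0,"ay":0,"dx":-0.04,"dy":0.23,"dz":0,"az":0,"grip":-1},
  {"ax":0,"ay":0,"dx":-0.04,"dy":0.23,"dz":0,"az":0,"grip":-1},
])

```text
time_s: 2.95
tcp_pos: [688.7, -39.6, 451.6]
tool_rot: [0.0, 0.707, 0.707, 0.0]
wrist_force: [0.0, -0.6, 0.2]
finger_gap: 94.1
```

```bash
python3 - <<'E'
from h import *
f,P,T,K=grab('wrist'); cv2.imwrite('pics/wrist3.png',f); import shutil; shutil.copy('last_wrist.npz','w_shelf.npz')
s=observe(); print(s['time_s'],s['tcp_pos'].round(1),np.degrees(np.arctan2(*Twt(s)[[1,0],0])),s['joints'].round(3))
E
```

```text
3.0 [688.8 -39.6 451.7] 90.01884884218393 [-0.158  0.436  1.145  0.     1.56  -1.729]
```

View pics/wrist3.png

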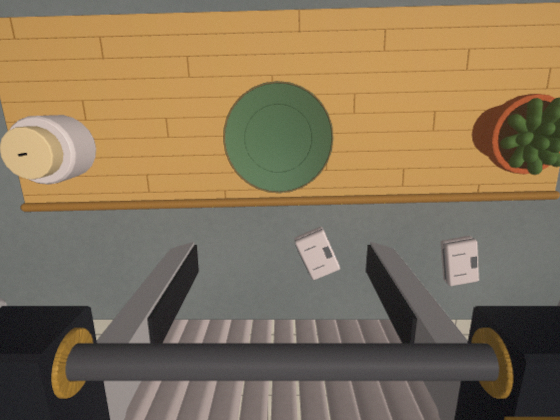

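```bash
cat > m2.py <<'E'
from h import *
def load(fn): d=np.load(fn); return d['P'],d['f'],d['Twc'],d['K']
def plane(u,v,z,T,K):
    r=np.stack([(u-K[0,2])/K[0,0],(v-K[1,2])/K[1,1],np.ones(len(u))],-1)@T[:3,:3].T
    return (T[:3,3]+r*((z-T[2,3])/r[:,2])[:,None])[:,:2].astype(np.float32)
def sel(P,box,m): 
    M=np.zeros(P.shape[:2],bool); u0,u1,v0,v1=box; M[v0:v1,u0:u1]=1; M&=m; 
    n,l,st,_=cv2.connectedComponentsWithStats(M.astype(np.uint8)); 
    return l==1+np.argmax(st[1:,4])
def rect(n,p): r=cv2.minAreaRect(p); print(n,'rect',np.round(r[0],1),np.round(r[1],1),round(r[2],2))
def circ(n,p): 
    A=np.c_[2*p,np.ones(len(p))]; 
    h=cv2.convexHull(p.astype(np.float32))[:,0]; A=np.c_[2*h,np.ones(len(h))]; s=np.linalg.lstsq(A,(h**2).sum(1),rcond=None)[0]
    print(n,'circ',s[:2].round(1),'r',round(float(np.sqrt(s[2]+s[0]**2+s[1]**2)),1),'rect',np.round(cv2.minAreaRect(p.astype(np.float32))[:2],1).tolist())
def px(M,z,T,K): v,u=np.nonzero(M); return plane(u,v,z,T,K)
for fn,bx in [('w_shelf.npz',dict(saucer=(210,345,70,200),candle=(0,105,100,195),pot=(480,560,85,185),shelf=(100,480,0,215))),
  ('last_top.npz',dict(saucer=(265,325,155,210),candle=(360,400,160,197),pot=(185,228,160,205),shelf=(170,410,150,240)))]:
    P,f,T,K=load(fn); F=f.astype(int); b,g,r=F[...,0],F[...,1],F[...,2]; z=P[...,2]
    print(fn)
    circ('saucer',px(sel(P,bx['saucer'],(g>r+12)),62,T,K))
    for n,zz in [('candle',98),('pot',106)]:
        M=sel(P,bx[n],(z>zz-12)&(z<zz+8)); circ(n+' depth',P[M][:,:2])
        if n=='candle': M=sel(P,bx[n],(r-b<50)&(z>80)); circ('candle col',px(M,98,T,K))
        else: M=sel(P,bx[n],(z>80)); circ('pot px',px(M,106,T,K))
    M=sel(P,bx['shelf'],(z>40)&(z<56)&(r-b>50)); print('shelf z',np.nanmedian(z[M])); rect('shelf',px(M,50,T,K))
    # front edge / rail line
    for nm,c in [('front','min'),('back','max')]:
        q=px(M,50,T,K); k=np.round(q[:,1]/4); e=np.array([q[k==i][np.argmax(q[k==i,0]*(1 if c=='max' else -1))] for i in np.unique(k)])
        l=cv2.fitLine(e.astype(np.float32),cv2.DIST_HUBER,0,.01,.01).ravel(); print(nm,'dx/dy deg',np.degrees(np.arctan(l[0]/l[1])).round(2),'x at y=-40',(l[2]+(-40-l[3])*l[0]/l[1]).round(1))
for fn,bx in [('w_console.npz',dict(bell=(320,380,110,165),bangle=(155,235,110,185),comb=(0,125,75,130),pill=(470,545,95,175))),
   ('last_top.npz',dict(bell=(238,262,252,280),bangle=(298,333,245,282),comb=(340,400,265,295),pill=(166,197,253,284)))]:
    P,f,T,K=load(fn); F=f.astype(int); b,g,r=F[...,0],F[...,1],F[...,2]; z=P[...,2]
    print(fn,'table z',np.nanmedian(z[220:225,250:300]))
    u0,u1,v0,v1=bx['bell']; M=sel(P,bx['bell'],r>b+35)
    H=M&(z>45); print('bell handle mean',P[H].mean(0).round(1),H.sum(),'cup',P[M&(z<38)&(z>3)].mean(0).round(1)); 
    M=sel(P,bx['bangle'],(r>120)); circ('bangle18',px(M,18,T,K)); print(' mean top pts',P[M&(z>14)].mean(0).round(1))
    M=sel(P,bx['comb'],r>b+25); rect('comb',px(M,8,T,K))
    M=sel(P,bx['pill'],(b>110)&(abs(r-b)<30)); rect('pill',px(M,20,T,K)); M=sel(P,bx['pill'],z>13); rect('pill d',P[M][:,:2].astype(np.float32)); print(np.median(P[M],0).round(1))
E
python3 m2.py
```

```text
w_shelf.npz
saucer circ [639.6 -44. ] r 54.9 rect [[639.6, -43.9], [108.9, 108.7]]
candle depth circ [ 647.4 -270.4] r 32.4 rect [[646.1, -264.4], [65.5, 52.5]]
candle col circ [ 645.9 -263.9] r 33.6 rect [[645.0, -259.1], [64.4, 60.9]]
pot depth circ [632.2 187.7] r 36.1 rect [[630.2, 174.8], [45.8, 72.2]]
pot px circ [632.3 183.3] r 37.7 rect [[634.5, 179.2], [75.3, 69.1]]
shelf z 50.07723823128717
shelf rect [610.8 -34.2] [190.  427.3] 1.35
front dx/dy deg -1.37 x at y=-40 516.4
back dx/dy deg -1.34 x at y=-40 705.1
last_top.npz
saucer circ [639.8 -43.3] r 54.1 rect [[640.2, -43.7], [107.3, 107.7]]
candle depth circ [ 647.6 -270.9] r 32.2 rect [[646.9, -269.6], [64.9, 61.6]]
candle col circ [ 645.8 -269. ] r 33.4 rect [[645.9, -268.7], [64.3, 66.9]]
pot depth circ [631.5 188.2] r 35.6 rect [[620.3, 179.2], [42.2, 71.2]]
pot px circ [631.8 188.3] r 36.8 rect [[631.7, 188.0], [74.1, 71.8]]
shelf z 51.56681788851597
shelf rect [611.7 -34.4] [192.2 597.9] 1.42
front dx/dy deg -1.43 x at y=-40 517.2
back dx/dy deg -1.32 x at y=-40 704.6
w_console.npz table z -0.03221707784064165
bell handle mean [414.   79.1  61.8] 160 cup [411.8  75.3  20.6]
bangle18 circ [ 421.6 -106.9] r 53.9 rect [[424.6, -103.0], [86.0, 98.6]]
 mean top pts [ 423.9 -102.5   17.7]
comb rect [ 373.4 -257.1] [ 30.2 123. ] 5.89
pill rect [409.9 262.4] [103.8  87.3] 8.57
pill d rect [410.6 265.5] [60.3 41.6] 36.64
[410.2 263.6  19.9]
last_top.npz table z 51.737739702461454
bell handle mean [414.8  79.8  65.3] 20 cup [413.5  80.6  22.3]
bangle18 circ [ 423.9 -100.8] r 32.9 rect [[423.2, -100.3], [64.5, 63.8]]
 mean top pts [ 424.8 -102.2   19.6]
comb rect [ 374.  -257.9] [ 29.6 120.9] 6.08
pill rect [409.7 268.7] [61.1 40.7] 36.8
pill d rect [411.3 265.8] [60.4 41.4] 37.25
[411.3 264.8  21.4]
```

apply_moves([
  {"ax":0,"ay":0,"az":90,"dx":0.119,"dy":-0.2745,"dz":0.122,"grip":0.06},
  {"ax":0,"ay":0,"az":90,"dx":0.119,"dy":-0.2745,"dz":0.122,"grip":0.06},
  {"ax":0,"ay":0,"az":90,"dx":0.119,"dy":-0.2745,"dz":0.122,"grip":0.06},
  {"ax":0,"ay":0,"az":90,"dx":0.119,"dy":-0.2745,"dz":0.122,"grip":0.06},
  {"ax":0,"ay":0,"az":90,"dx":0.119,"dy":-0.2745,"dz":0.122,"grip":0.06},
  {"ax":0,"ay":0,"az":90,"dx":0.119,"dy":-0.2745,"dz":0.122,"grip":0.06},
  {"ax":0,"ay":0,"az":90,"dx":0.119,"dy":-0.2745,"dz":0.122,"grip":0.06},
  {"ax":0,"ay":0,"az":90,"dx":0.119,"dy":-0.2745,"dz":0.122,"grip":0.06},
  {"ax":0,"ay":0,"az":90,"dx":0.119,"dy":-0.2745,"dz":0.122,"grip":0.06},
  {"ax":0,"ay":0,"az":90,"dx":0.119,"dy":-0.2745,"dz":0.122,"grip":0.06},
  {"ax":0,"ay":0,"az":90,"dx":0.119,"dy":-0.2745,"dz":0.122,"grip":0.06},
  {"ax":0,"ay":0,"az":90,"dx":0.119,"dy":-0.2745,"dz":0.122,"grip":0.06},
  {"ax":0,"ay":0,"az":90,"dx":0.119,"dy":-0.2745,"dz":0.122,"grip":0.06},
  {"ax":0,"ay":0,"az":90,"dx":0.119,"dy":-0.2745,"dz":0.122,"grip":0.06},
  {"ax":0,"ay":0,"az":90,"dx":0.119,"dy":-0.2745,"dz":0.122,"grip":0.06},
])

```text
time_s: 4.5
tcp_pos: [415.3, 78.9, 328.8]
tool_rot: [-0.0, 1.0, 0.0, 0.0]
wrist_force: [0.5, -0.2, 0.5]
finger_gap: 44.4
```

```bash
cat > go.py <<'E'
# python3 go.py x y zgrasp jawdeg : tool-frame shift from measured pose
from h import *; import sys
x,y,z,a=map(float,sys.argv[1:5]); s=observe(); T=Twt(s); a0=np.degrees(np.arctan2(T[1,0],T[0,0]))
az=(a0-a+90)%180-90
print('t',round(s['time_s'],2),'tcp',s['tcp_pos'].round(1),'jaw',a0.round(2),'gap',round(s['finger_gap'],1),'j6',s['joints'][5].round(2),'F',s['wrist_force'].round(1),'tilt',np.degrees(np.arccos(-T[2,2])).round(2))
print('shift mm',(T[:3,:3].T@(np.array([x,y,z+180])-T[:3,3])).round(1),'az',az.round(2))
E
python3 go.py 414.3 79.4 57 0
```

```text
t 4.5 tcp [415.3  78.9 328.8] jaw 0.03 gap 44.4 j6 0.02 F [ 0.5 -0.2  0.5] tilt 0.02
shift mm [-1.1 -0.5 91.8] az 0.03
```

apply_moves([
  {"ax":0,"ay":0,"az":0,"dx":-0.001,"dy":-0.0005,"dz":0.045,"grip":0.06},
  {"ax":0,"ay":0,"az":0,"dx":-0.001,"dy":-0.0005,"dz":0.075,"grip":0.06},
  {"ax":0,"ay":0,"az":0,"dx":-0.001,"dy":-0.0005,"dz":0.0915,"grip":0.06},
  {"ax":0,"ay":0,"az":0,"dx":-0.001,"dy":-0.0005,"dz":0.0915,"grip":0.06},
  {"ax":0,"ay":0,"az":0,"dx":-0.001,"dy":-0.0005,"dz":0.0915,"grip":1},
  {"ax":0,"ay":0,"az":0,"dx":-0.001,"dy":-0.0005,"dz":0.0915,"grip":1},
  {"ax":0,"ay":0,"az":0,"dx":-0.001,"dy":-0.0005,"dz":0.0915,"grip":1},
  {"ax":0,"ay":0,"az":0,"dx":-0.001,"dy":-0.0005,"dz":0.0915,"grip":1},
  {"ax":0,"ay":0,"az":0,"dx":-0.001,"dy":-0.0005,"dz":0.0915,"grip":1},
  {"ax":0,"ay":0,"az":0,"dx":-0.001,"dy":-0.0005,"dz":0.0915,"grip":1},
  {"ax":0,"ay":0,"az":0,"dx":-0.001,"dy":-0.0005,"dz":0.0915,"grip":1},
], squeeze=15)

```text
time_s: 5.6
tcp_pos: [414.9, 79.5, 237.8]
tool_rot: [-0.0, 1.0, 0.0, 0.001]
wrist_force: [0.6, -0.3, 5.9]
finger_gap: 12.7
```

```bash
python3 go.py 643.5 -157.1 108.5 1.4
```

```text
t 5.6 tcp [414.9  79.5 237.8] jaw 0.0 gap 12.7 j6 0.02 F [ 0.6 -0.3  5.9] tilt 0.1
shift mm [228.6 236.6 -50.3] az -1.4
```

apply_moves([
  {"ax":0,"ay":0,"az":0,"dx":0,"dy":0,"dz":-0.03,"grip":1},
  {"ax":0,"ay":0,"az":0,"dx":0,"dy":0,"dz":-0.07,"grip":1},
  {"ax":0,"ay":0,"az":0,"dx":0.01,"dy":0.01,"dz":-0.11,"grip":1},
  {"ax":0,"ay":0,"az":-1.4,"dx":0.035,"dy":0.035,"dz":-0.12,"grip":1},
  {"ax":0,"ay":0,"az":-1.4,"dx":0.065,"dy":0.067,"dz":-0.12,"grip":1},
  {"ax":0,"ay":0,"az":-1.4,"dx":0.095,"dy":0.098,"dz":-0.12,"grip":1},
  {"ax":0,"ay":0,"az":-1.4,"dx":0.125,"dy":0.129,"dz":-0.12,"grip":1},
  {"ax":0,"ay":0,"az":-1.4,"dx":0.155,"dy":0.16,"dz":-0.12,"grip":1},
  {"ax":0,"ay":0,"az":-1.4,"dx":0.185,"dy":0.19,"dz":-0.12,"grip":1},
  {"ax":0,"ay":0,"az":-1.4,"dx":0.21,"dy":0.217,"dz":-0.12,"grip":1},
  {"ax":0,"ay":0,"az":-1.4,"dx":0.223,"dy":0.231,"dz":-0.11,"grip":1},
  {"ax":0,"ay":0,"az":-1.4,"dx":0.2285,"dy":0.2365,"dz":-0.09,"grip":1},
  {"ax":0,"ay":0,"az":-1.4,"dx":0.2285,"dy":0.2365,"dz":-0.07,"grip":1},
  {"ax":0,"ay":0,"az":-1.4,"dx":0.2285,"dy":0.2365,"dz":-0.06,"grip":1},
  {"ax":0,"ay":0,"az":-1.4,"dx":0.2285,"dy":0.2365,"dz":-0.06,"grip":1},
  {"ax":0,"ay":0,"az":-1.4,"dx":0.2285,"dy":0.2365,"dz":-0.06,"grip":1},
])

```text
time_s: 7.2
tcp_pos: [642.8, -156.5, 297.3]
tool_rot: [-0.0, 1.0, 0.012, -0.0]
wrist_force: [0.2, -0.4, -0.3]
finger_gap: 12.5
```

```bash
python3 go.py 643.5 -157.1 107.8 1.4; python3 - <<'E'
from h import *
f,P,T,K=grab('wrist'); cv2.imwrite('pics/wrist4.png',f)
E
```

```text
t 7.2 tcp [ 642.8 -156.5  297.3] jaw 1.43 gap 12.5 j6 -0.37 F [ 0.2 -0.4 -0.3] tilt 0.02
shift mm [0.7 0.6 9.5] az 0.03
```

View pics/wrist4.png

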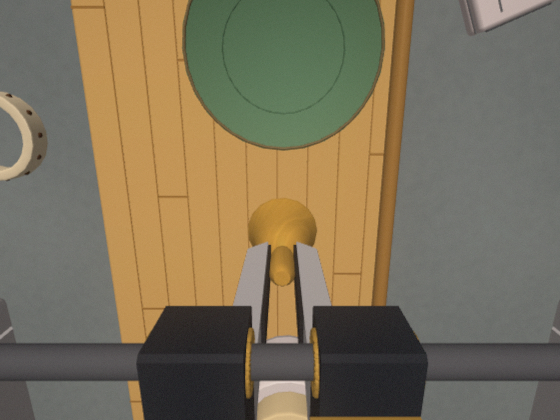

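The bell hangs upright in the jaws (283,240), in line with the saucer centre (283,45). I'll lower it slowly and release.

apply_moves([
  {"ax":0,"ay":0,"az":0,"dx":0.0007,"dy":0.0006,"dz":0.005,"grip":1},
  {"ax":0,"ay":0,"az":0,"dx":0.0007,"dy":0.0006,"dz":0.007,"grip":1},
  {"ax":0,"ay":0,"az":0,"dx":0.0007,"dy":0.0006,"dz":0.0085,"grip":1},
  {"ax":0,"ay":0,"az":0,"dx":0.0007,"dy":0.0006,"dz":0.0095,"grip":1},
  {"ax":0,"ay":0,"az":0,"dx":0.0007,"dy":0.0006,"dz":0.0095,"grip":1},
  {"ax":0,"ay":0,"az":0,"dx":0.0007,"dy":0.0006,"dz":0.0095,"grip":1},
])

```text
time_s: 7.85
tcp_pos: [643.7, -157.6, 287.9]
tool_rot: [-0.0, 1.0, 0.012, 0.0]
wrist_force: [0.3, 0.5, 0.6]
finger_gap: 12.5
```

apply_moves([
  {"ax":0,"ay":0,"az":0,"dx":0,"dy":0,"dz":0.0005,"grip":1},
  {"ax":0,"ay":0,"az":0,"dx":0,"dy":0,"dz":0.001,"grip":1},
  {"ax":0,"ay":0,"az":0,"dx":0,"dy":0,"dz":0.001,"grip":1},
])

```text
time_s: 8.15
tcp_pos: [643.7, -157.6, 287.8]
tool_rot: [0.0, 1.0, 0.012, 0.0]
wrist_force: [-2.2, 0.1, 6.0]
finger_gap: 12.7
```

apply_moves([
  {"ax":0,"ay":0,"az":0,"dx":0,"dy":0,"dz":0,"grip":0.6},
  {"ax":0,"ay":0,"az":0,"dx":0,"dy":0,"dz":0,"grip":0.4},
  {"ax":0,"ay":0,"az":0,"dx":0,"dy":0,"dz":0,"grip":0.3},
  {"ax":0,"ay":0,"az":0,"dx":0,"dy":0,"dz":0,"grip":0.3},
  {"ax":0,"ay":0,"az":0,"dx":0,"dy":0,"dz":-0.02,"grip":0.3},
  {"ax":0,"ay":0,"az":0,"dx":0,"dy":0,"dz":-0.06,"grip":0.3},
  {"ax":0,"ay":0,"az":0,"dx":0,"dy":0,"dz":-0.1,"grip":0.2},
  {"ax":0,"ay":0,"az":0,"dx":0,"dy":0,"dz":-0.1,"grip":0.1},
])

```text
time_s: 8.95
tcp_pos: [645.0, -158.0, 393.1]
tool_rot: [0.002, 1.0, 0.012, 0.006]
wrist_force: [-0.1, -0.6, 0.1]
finger_gap: 41.1
```

```bash
python3 go.py 411 265.5 120 -53.1; python3 - <<'E'
from h import *
f,P,T,K=grab('wrist'); m=(P[...,2]>85)&(abs(P[...,0]-643)<45)&(abs(P[...,1]+157)<45); m[300:]=0
print('bell top',P[m].mean(0).round(1),m.sum(),P[m][:,2].max())
E
```

```text
t 8.95 tcp [ 645.  -158.   393.1] jaw 1.4 gap 41.1 j6 -0.37 F [-0.1 -0.6  0.1] tilt 0.69
shift mm [-224.6 -429.5   88.8] az 54.5
bell top [ 645.1 -151.6  214.6] 4151 254.25403504462906
```

apply_moves([
  {"ax":0,"ay":0,"az":54.5,"dx":-0.2246,"dy":-0.4295,"dz":0.089,"grip":-0.3},
  {"ax":0,"ay":0,"az":54.5,"dx":-0.2246,"dy":-0.4295,"dz":0.089,"grip":-0.3},
  {"ax":0,"ay":0,"az":54.5,"dx":-0.2246,"dy":-0.4295,"dz":0.089,"grip":-0.3},
  {"ax":0,"ay":0,"az":54.5,"dx":-0.2246,"dy":-0.4295,"dz":0.089,"grip":-0.3},
  {"ax":0,"ay":0,"az":54.5,"dx":-0.2246,"dy":-0.4295,"dz":0.089,"grip":-0.3},
  {"ax":0,"ay":0,"az":54.5,"dx":-0.2246,"dy":-0.4295,"dz":0.089,"grip":-0.3},
  {"ax":0,"ay":0,"az":54.5,"dx":-0.2246,"dy":-0.4295,"dz":0.089,"grip":-0.3},
  {"ax":0,"ay":0,"az":54.5,"dx":-0.2246,"dy":-0.4295,"dz":0.089,"grip":-0.3},
  {"ax":0,"ay":0,"az":54.5,"dx":-0.2246,"dy":-0.4295,"dz":0.089,"grip":-0.3},
  {"ax":0,"ay":0,"az":54.5,"dx":-0.2246,"dy":-0.4295,"dz":0.089,"grip":-0.3},
  {"ax":0,"ay":0,"az":54.5,"dx":-0.2246,"dy":-0.4295,"dz":0.089,"grip":-0.3},
  {"ax":0,"ay":0,"az":54.5,"dx":-0.2246,"dy":-0.4295,"dz":0.089,"grip":-0.3},
  {"ax":0,"ay":0,"az":54.5,"dx":-0.2246,"dy":-0.4295,"dz":0.089,"grip":-0.3},
  {"ax":0,"ay":0,"az":54.5,"dx":-0.2246,"dy":-0.4295,"dz":0.089,"grip":-0.3},
  {"ax":0,"ay":0,"az":54.5,"dx":-0.2246,"dy":-0.4295,"dz":0.089,"grip":-0.3},
])

```text
time_s: 10.5
tcp_pos: [409.5, 265.2, 297.8]
tool_rot: [-0.0, 0.894, -0.448, 0.0]
wrist_force: [-0.3, 0.4, 0.6]
finger_gap: 60.9
```

```bash
python3 go.py 411 265.5 23 -53.1
```

```text
t 10.5 tcp [409.5 265.2 297.8] jaw -53.24 gap 60.9 j6 1.36 F [-0.3  0.4  0.6] tilt 0.02
shift mm [ 0.6 -1.4 94.8] az -0.14
```

apply_moves([
  {"ax":0,"ay":0,"az":0,"dx":0.0006,"dy":-0.0014,"dz":0.045,"grip":-0.3},
  {"ax":0,"ay":0,"az":0,"dx":0.0006,"dy":-0.0014,"dz":0.075,"grip":-0.3},
  {"ax":0,"ay":0,"az":0,"dx":0.0006,"dy":-0.0014,"dz":0.09,"grip":-0.3},
  {"ax":0,"ay":0,"az":0,"dx":0.0006,"dy":-0.0014,"dz":0.0945,"grip":-0.3},
  {"ax":0,"ay":0,"az":0,"dx":0.0006,"dy":-0.0014,"dz":0.0945,"grip":0},
  {"ax":0,"ay":0,"az":0,"dx":0.0006,"dy":-0.0014,"dz":0.0945,"grip":0.1},
  {"ax":0,"ay":0,"az":0,"dx":0.0006,"dy":-0.0014,"dz":0.0945,"grip":0.3},
  {"ax":0,"ay":0,"az":0,"dx":0.0006,"dy":-0.0014,"dz":0.0945,"grip":0.6},
  {"ax":0,"ay":0,"az":0,"dx":0.0006,"dy":-0.0014,"dz":0.0945,"grip":1},
  {"ax":0,"ay":0,"az":0,"dx":0.0006,"dy":-0.0014,"dz":0.0945,"grip":1},
  {"ax":0,"ay":0,"az":0,"dx":0.0006,"dy":-0.0014,"dz":0.0945,"grip":1},
], squeeze=12)

```text
time_s: 11.6
tcp_pos: [410.7, 266.8, 204.2]
tool_rot: [-0.001, 0.895, -0.447, 0.001]
wrist_force: [0.6, -0.9, 6.7]
finger_gap: 40.1
```

```bash
python3 go.py 635.9 72 83 1.4
```

```text
t 11.6 tcp [410.7 266.8 204.2] jaw -53.08 gap 40.1 j6 1.36 F [ 0.6 -0.9  6.7] tilt 0.15
shift mm [291.  -63.2 -58.4] az -54.48
```

apply_moves([
  {"ax":0,"ay":0,"az":0,"dx":0,"dy":0,"dz":-0.03,"grip":1},
  {"ax":0,"ay":0,"az":0,"dx":0,"dy":0,"dz":-0.075,"grip":1},
  {"ax":0,"ay":0,"az":0,"dx":0,"dy":0,"dz":-0.12,"grip":1},
  {"ax":0,"ay":0,"az":-5,"dx":0.02,"dy":-0.004,"dz":-0.15,"grip":1},
  {"ax":0,"ay":0,"az":-12,"dx":0.06,"dy":-0.013,"dz":-0.15,"grip":1},
  {"ax":0,"ay":0,"az":-19,"dx":0.1,"dy":-0.022,"dz":-0.15,"grip":1},
  {"ax":0,"ay":0,"az":-26,"dx":0.14,"dy":-0.03,"dz":-0.15,"grip":1},
  {"ax":0,"ay":0,"az":-33,"dx":0.18,"dy":-0.039,"dz":-0.15,"grip":1},
  {"ax":0,"ay":0,"az":-40,"dx":0.22,"dy":-0.048,"dz":-0.15,"grip":1},
  {"ax":0,"ay":0,"az":-47,"dx":0.255,"dy":-0.055,"dz":-0.15,"grip":1},
  {"ax":0,"ay":0,"az":-52,"dx":0.28,"dy":-0.061,"dz":-0.14,"grip":1},
  {"ax":0,"ay":0,"az":-54.5,"dx":0.291,"dy":-0.0632,"dz":-0.11,"grip":1},
  {"ax":0,"ay":0,"az":-54.5,"dx":0.291,"dy":-0.0632,"dz":-0.08,"grip":1},
  {"ax":0,"ay":0,"az":-54.5,"dx":0.291,"dy":-0.0632,"dz":-0.06,"grip":1},
  {"ax":0,"ay":0,"az":-54.5,"dx":0.291,"dy":-0.0632,"dz":-0.06,"grip":1},
  {"ax":0,"ay":0,"az":-54.5,"dx":0.291,"dy":-0.0632,"dz":-0.06,"grip":1},
])

```text
time_s: 13.2
tcp_pos: [635.5, 72.0, 263.2]
tool_rot: [-0.0, 1.0, 0.012, -0.0]
wrist_force: [-0.6, -0.7, -0.5]
finger_gap: 39.5
```

```bash
python3 go.py 635.9 72 74.2 1.4;  python3 - <<'E'
from h import *
f,P,T,K=grab('wrist'); cv2.imwrite('pics/wrist5.png',f)
E
```

```text
t 13.2 tcp [635.5  72.  263.2] jaw 1.41 gap 39.5 j6 -0.02 F [-0.6 -0.7 -0.5] tilt 0.03
shift mm [ 0.4 -0.   9. ] az 0.01
```

View pics/wrist5.png

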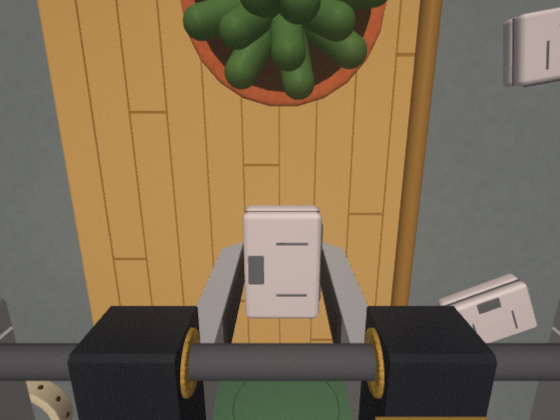

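The pill case sits square in the jaws (283,262), long side along the boards. I'll check its offset along y.

```bash
python3 - <<'E'
from h import *
d=np.load('last_wrist.npz');P=d['P'];f=d['f'].astype(int)
m=np.zeros(P.shape[:2],bool); m[195:325,238:328]=1; m&=(abs(P[...,2]-79)<5)
p=P[m]; print(cv2.minAreaRect(p[:,:2].astype(np.float32)),np.median(p[:,2]))
m2=m.copy();m2&=(f.min(-1)>140)
print(cv2.minAreaRect(P[m2][:,:2].astype(np.float32)))
E
```

```text
((634.5667114257812, 71.77670288085938), (46.08079147338867, 60.270347595214844), 1.3652267456054688) 78.81818511665696
((634.5460815429688, 72.64241027832031), (46.08079147338867, 58.53843307495117), 1.3652267456054688)
```

apply_moves([
  {"ax":0,"ay":0,"az":0,"dx":0.0004,"dy":0,"dz":0.004,"grip":1},
  {"ax":0,"ay":0,"az":0,"dx":0.0004,"dy":0,"dz":0.0065,"grip":1},
  {"ax":0,"ay":0,"az":0,"dx":0.0004,"dy":0,"dz":0.0085,"grip":1},
  {"ax":0,"ay":0,"az":0,"dx":0.0004,"dy":0,"dz":0.0095,"grip":1},
  {"ax":0,"ay":0,"az":0,"dx":0.0004,"dy":0,"dz":0.0098,"grip":1},
  {"ax":0,"ay":0,"az":0,"dx":0.0004,"dy":0,"dz":0.0098,"grip":1},
])

```text
time_s: 13.85
tcp_pos: [635.8, 71.9, 254.3]
tool_rot: [-0.0, 1.0, 0.012, 0.0]
wrist_force: [-1.8, -0.2, 5.0]
finger_gap: 39.7
```

apply_moves([
  {"ax":0,"ay":0,"az":0,"dx":0,"dy":0,"dz":0,"grip":0.1},
  {"ax":0,"ay":0,"az":0,"dx":0,"dy":0,"dz":0,"grip":0},
  {"ax":0,"ay":0,"az":0,"dx":0,"dy":0,"dz":0,"grip":-0.1},
  {"ax":0,"ay":0,"az":0,"dx":0,"dy":0,"dz":0,"grip":-0.1},
  {"ax":0,"ay":0,"az":0,"dx":0,"dy":0,"dz":-0.02,"grip":-0.1},
  {"ax":0,"ay":0,"az":0,"dx":0,"dy":0,"dz":-0.06,"grip":-0.1},
  {"ax":0,"ay":0,"az":0,"dx":0,"dy":0,"dz":-0.1,"grip":-0.1},
  {"ax":0,"ay":0,"az":0,"dx":0,"dy":0,"dz":-0.12,"grip":-0.1},
  {"ax":0,"ay":0,"az":0,"dx":0,"dy":0,"dz":-0.12,"grip":-0.1},
])

```text
time_s: 14.75
tcp_pos: [636.6, 71.9, 377.1]
tool_rot: [-0.0, 1.0, 0.012, 0.004]
wrist_force: [0.3, 0.3, -0.1]
finger_gap: 51.6
```

```bash
python3 go.py 424.4 -101.8 120 1.4
```

```text
t 14.75 tcp [636.6  71.9 377.1] jaw 1.4 gap 51.6 j6 -0.02 F [ 0.3  0.3 -0.1] tilt 0.43
shift mm [-217.   168.5   75.4] az 0.0
```

apply_moves([
  {"ax":0,"ay":0,"az":0,"dx":-0.2165,"dy":0.1685,"dz":0.02,"grip":-0.9},
  {"ax":0,"ay":0,"az":0,"dx":-0.2165,"dy":0.1685,"dz":0.02,"grip":-0.9},
  {"ax":0,"ay":0,"az":0,"dx":-0.2165,"dy":0.1685,"dz":0.02,"grip":-0.9},
  {"ax":0,"ay":0,"az":0,"dx":-0.2165,"dy":0.1685,"dz":0.06,"grip":-0.9},
  {"ax":0,"ay":0,"az":0,"dx":-0.2165,"dy":0.1685,"dz":0.075,"grip":-0.9},
  {"ax":0,"ay":0,"az":0,"dx":-0.2165,"dy":0.1685,"dz":0.075,"grip":-0.9},
  {"ax":0,"ay":0,"az":0,"dx":-0.2165,"dy":0.1685,"dz":0.075,"grip":-0.9},
  {"ax":0,"ay":0,"az":0,"dx":-0.2165,"dy":0.1685,"dz":0.075,"grip":-0.9},
  {"ax":0,"ay":0,"az":0,"dx":-0.2165,"dy":0.1685,"dz":0.075,"grip":-0.9},
  {"ax":0,"ay":0,"az":0,"dx":-0.2165,"dy":0.1685,"dz":0.075,"grip":-0.9},
  {"ax":0,"ay":0,"az":0,"dx":-0.2165,"dy":0.1685,"dz":0.075,"grip":-0.9},
])

```text
time_s: 15.85
tcp_pos: [424.5, -101.5, 298.7]
tool_rot: [0.0, 1.0, 0.013, 0.001]
wrist_force: [0.9, -0.0, 0.6]
finger_gap: 89.1
```

```bash
python3 go.py 424.2 -101.8 28 1.4; python3 - <<'E'
from h import *
f,P,T,K=grab('wrist'); cv2.imwrite('pics/wrist6.png',f)
f=f.astype(int); m=(f[...,2]>140)&(abs(P[...,2]-17)<4)&(abs(P[...,0]-424)<50)&(abs(P[...,1]+102)<50); p=P[m][:,:2]
A=np.c_[2*p,np.ones(len(p))]; s=np.linalg.lstsq(A,(p**2).sum(1),rcond=None)[0]; print(s[:2],np.sqrt(s[2]+s[0]**2+s[1]**2),cv2.minAreaRect(p.astype(np.float32)))
E
```

```text
t 15.85 tcp [ 424.5 -101.5  298.7] jaw 1.49 gap 89.1 j6 -0.42 F [ 0.9 -0.   0.6] tilt 0.08
shift mm [-0.4  0.3 90.7] az 0.09
[ 424.24494987 -101.92898768] 28.836178596344308 ((424.0422668457031, -102.49522399902344), (65.1188735961914, 65.03277587890625), 50.4908561706543)
```

View pics/wrist6.png

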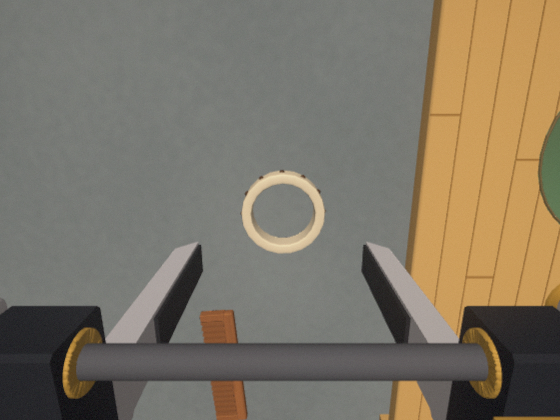

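The bangle is centred between the jaws at (284,212), measured at (424.2,-102.0). I'll descend and grip its upper half.

apply_moves([
  {"ax":0,"ay":0,"az":0,"dx":-0.0003,"dy":0.0005,"dz":0.045,"grip":-0.9},
  {"ax":0,"ay":0,"az":0,"dx":-0.0003,"dy":0.0005,"dz":0.075,"grip":-0.9},
  {"ax":0,"ay":0,"az":0,"dx":-0.0003,"dy":0.0005,"dz":0.09,"grip":-0.9},
  {"ax":0,"ay":0,"az":0,"dx":-0.0003,"dy":0.0005,"dz":0.0907,"grip":-0.9},
  {"ax":0,"ay":0,"az":0,"dx":-0.0003,"dy":0.0005,"dz":0.0907,"grip":-0.6},
  {"ax":0,"ay":0,"az":0,"dx":-0.0003,"dy":0.0005,"dz":0.0907,"grip":-0.4},
  {"ax":0,"ay":0,"az":0,"dx":-0.0003,"dy":0.0005,"dz":0.0907,"grip":-0.2},
  {"ax":0,"ay":0,"az":0,"dx":-0.0003,"dy":0.0005,"dz":0.0907,"grip":0.3},
  {"ax":0,"ay":0,"az":0,"dx":-0.0003,"dy":0.0005,"dz":0.0907,"grip":1},
  {"ax":0,"ay":0,"az":0,"dx":-0.0003,"dy":0.0005,"dz":0.0907,"grip":1},
  {"ax":0,"ay":0,"az":0,"dx":-0.0003,"dy":0.0005,"dz":0.0907,"grip":1},
], squeeze=10)

```text
time_s: 17.0
tcp_pos: [423.8, -102.6, 208.6]
tool_rot: [0.0, 1.0, 0.012, 0.001]
wrist_force: [-0.0, -0.0, 6.8]
finger_gap: 65.7
```

```bash
python3 go.py 639.7 -43.9 93 1.4
```

```text
t 17.0 tcp [ 423.8 -102.6  208.6] jaw 1.4 gap 65.7 j6 -0.42 F [-0.  -0.   6.8] tilt 0.14
shift mm [217.4 -53.3 -63.9] az 0.0
```

apply_moves([
  {"ax":0,"ay":0,"az":0,"dx":0,"dy":0,"dz":-0.03,"grip":1},
  {"ax":0,"ay":0,"az":0,"dx":0,"dy":0,"dz":-0.07,"grip":1},
  {"ax":0,"ay":0,"az":0,"dx":0,"dy":0,"dz":-0.11,"grip":1},
  {"ax":0,"ay":0,"az":0,"dx":0.025,"dy":-0.006,"dz":-0.12,"grip":1},
  {"ax":0,"ay":0,"az":0,"dx":0.065,"dy":-0.016,"dz":-0.12,"grip":1},
  {"ax":0,"ay":0,"az":0,"dx":0.105,"dy":-0.026,"dz":-0.12,"grip":1},
  {"ax":0,"ay":0,"az":0,"dx":0.145,"dy":-0.036,"dz":-0.12,"grip":1},
  {"ax":0,"ay":0,"az":0,"dx":0.18,"dy":-0.044,"dz":-0.12,"grip":1},
  {"ax":0,"ay":0,"az":0,"dx":0.205,"dy":-0.05,"dz":-0.115,"grip":1},
  {"ax":0,"ay":0,"az":0,"dx":0.2174,"dy":-0.0533,"dz":-0.1,"grip":1},
  {"ax":0,"ay":0,"az":0,"dx":0.2174,"dy":-0.0533,"dz":-0.08,"grip":1},
  {"ax":0,"ay":0,"az":0,"dx":0.2174,"dy":-0.0533,"dz":-0.065,"grip":1},
  {"ax":0,"ay":0,"az":0,"dx":0.2174,"dy":-0.0533,"dz":-0.065,"grip":1},
  {"ax":0,"ay":0,"az":0,"dx":0.2174,"dy":-0.0533,"dz":-0.065,"grip":1},
])

```text
time_s: 18.4
tcp_pos: [638.6, -43.9, 272.0]
tool_rot: [-0.0, 1.0, 0.012, -0.001]
wrist_force: [0.7, 0.1, 0.0]
finger_gap: 65.7
```

```bash
python3 go.py 639.7 -43.9 83.6 1.4; python3 - <<'E'
from h import *
f,P,T,K=grab('wrist'); cv2.imwrite('pics/wrist7.png',f)
E
```

```text
t 18.4 tcp [638.6 -43.9 272. ] jaw 1.39 gap 65.7 j6 -0.2 F [0.7 0.1 0. ] tilt 0.11
shift mm [ 1.2 -0.   8.4] az -0.01
```

View pics/wrist7.png

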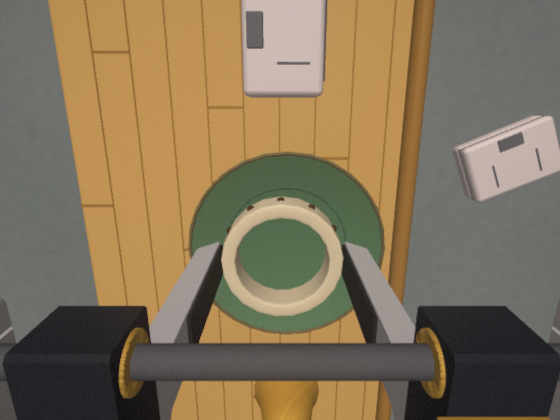

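The bangle is level above the saucer (ring at (283,257), saucer at (287,243)). I'll lower it until it touches.

apply_moves([
  {"ax":0,"ay":0,"az":0,"dx":0.0008,"dy":0,"dz":0.004,"grip":1},
  {"ax":0,"ay":0,"az":0,"dx":0.0008,"dy":0,"dz":0.006,"grip":1},
  {"ax":0,"ay":0,"az":0,"dx":0.0008,"dy":0,"dz":0.0075,"grip":1},
  {"ax":0,"ay":0,"az":0,"dx":0.0008,"dy":0,"dz":0.008,"grip":1},
  {"ax":0,"ay":0,"az":0,"dx":0.0008,"dy":0,"dz":0.0085,"grip":1},
  {"ax":0,"ay":0,"az":0,"dx":0.0008,"dy":0,"dz":0.0085,"grip":1},
])

```text
time_s: 19.05
tcp_pos: [640.1, -43.8, 264.2]
tool_rot: [-0.0, 1.0, 0.012, 0.0]
wrist_force: [-0.3, 0.2, -0.2]
finger_gap: 65.6
```

apply_moves([
  {"ax":0,"ay":0,"az":0,"dx":0,"dy":0,"dz":0.0005,"grip":1},
  {"ax":0,"ay":0,"az":0,"dx":0,"dy":0,"dz":0.001,"grip":1},
  {"ax":0,"ay":0,"az":0,"dx":0,"dy":0,"dz":0.001,"grip":1},
])

```text
time_s: 19.35
tcp_pos: [640.1, -43.7, 263.7]
tool_rot: [0.0, 1.0, 0.012, 0.0]
wrist_force: [-0.8, 0.9, 3.5]
finger_gap: 65.8
```

apply_moves([
  {"ax":0,"ay":0,"az":0,"dx":0,"dy":0,"dz":0,"grip":-0.45},
  {"ax":0,"ay":0,"az":0,"dx":0,"dy":0,"dz":0,"grip":-0.55},
  {"ax":0,"ay":0,"az":0,"dx":0,"dy":0,"dz":0,"grip":-0.65},
  {"ax":0,"ay":0,"az":0,"dx":0,"dy":0,"dz":0,"grip":-0.65},
  {"ax":0,"ay":0,"az":0,"dx":0,"dy":0,"dz":-0.02,"grip":-0.65},
  {"ax":0,"ay":0,"az":0,"dx":0,"dy":0,"dz":-0.06,"grip":-0.65},
  {"ax":0,"ay":0,"az":0,"dx":0,"dy":0,"dz":-0.1,"grip":-0.65},
  {"ax":0,"ay":0,"az":0,"dx":0,"dy":0,"dz":-0.12,"grip":-0.65},
  {"ax":0,"ay":0,"az":0,"dx":0,"dy":0,"dz":-0.12,"grip":-0.65},
])

```text
time_s: 20.25
tcp_pos: [640.8, -43.9, 386.9]
tool_rot: [0.001, 1.0, 0.012, 0.004]
wrist_force: [-0.3, -0.1, -0.6]
finger_gap: 77.5
```

```bash
python3 go.py 373.7 -257.5 100 6
```

```text
t 20.25 tcp [640.8 -43.9 386.9] jaw 1.4 gap 77.5 j6 -0.2 F [-0.3 -0.1 -0.6] tilt 0.44
shift mm [-273.1  206.9  105.2] az -4.6
```

apply_moves([
  {"ax":0,"ay":0,"az":-4.6,"dx":-0.272,"dy":0.207,"dz":0.02,"grip":-0.2},
  {"ax":0,"ay":0,"az":-4.6,"dx":-0.272,"dy":0.207,"dz":0.02,"grip":-0.2},
  {"ax":0,"ay":0,"az":-4.6,"dx":-0.272,"dy":0.207,"dz":0.02,"grip":-0.2},
  {"ax":0,"ay":0,"az":-4.6,"dx":-0.272,"dy":0.207,"dz":0.04,"grip":-0.2},
  {"ax":0,"ay":0,"az":-4.6,"dx":-0.272,"dy":0.207,"dz":0.07,"grip":-0.2},
  {"ax":0,"ay":0,"az":-4.6,"dx":-0.272,"dy":0.207,"dz":0.1,"grip":-0.2},
  {"ax":0,"ay":0,"az":-4.6,"dx":-0.272,"dy":0.207,"dz":0.105,"grip":-0.2},
  {"ax":0,"ay":0,"az":-4.6,"dx":-0.272,"dy":0.207,"dz":0.105,"grip":-0.2},
  {"ax":0,"ay":0,"az":-4.6,"dx":-0.272,"dy":0.207,"dz":0.105,"grip":-0.2},
  {"ax":0,"ay":0,"az":-4.6,"dx":-0.272,"dy":0.207,"dz":0.105,"grip":-0.2},
  {"ax":0,"ay":0,"az":-4.6,"dx":-0.272,"dy":0.207,"dz":0.105,"grip":-0.2},
  {"ax":0,"ay":0,"az":-4.6,"dx":-0.272,"dy":0.207,"dz":0.105,"grip":-0.2},
])

```text
time_s: 21.45
tcp_pos: [374.2, -257.0, 278.8]
tool_rot: [0.0, 0.999, 0.053, 0.001]
wrist_force: [-0.5, -0.4, -0.3]
finger_gap: 56.1
```

```bash
python3 go.py 373.7 -257.5 21.5 6; python3 - <<'E'
from h import *
f,P,T,K=grab('wrist'); cv2.imwrite('pics/wrist8.png',f)
F=f.astype(int); m=(F[...,2]-F[...,0]>25)&(abs(P[...,2]-7)<5)&(abs(P[...,0]-374)<40)&(abs(P[...,1]+257)<80)
print(cv2.minAreaRect(P[m][:,:2].astype(np.float32)),np.median(P[m][:,2]))
E
```

```text
t 21.45 tcp [ 374.2 -257.   278.8] jaw 6.09 gap 56.1 j6 -0.86 F [-0.5 -0.4 -0.3] tilt 0.1
shift mm [-0.7  0.4 77.3] az 0.09
((373.4485168457031, -258.9211120605469), (30.25760269165039, 119.77759552001953), 5.6885809898376465) 7.236085754778429
```

View pics/wrist8.png

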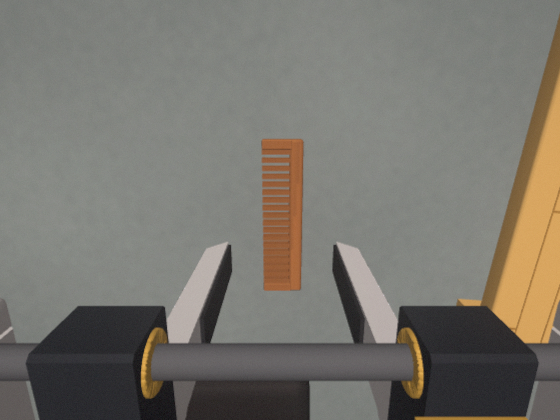

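The comb is centred between the jaws at (282,215), measured at about (373.6,-258), jaw angle 5.8–6°. I'll descend and grip.

apply_moves([
  {"ax":0,"ay":0,"az":0,"dx":-0.0006,"dy":0.001,"dz":0.04,"grip":-0.2},
  {"ax":0,"ay":0,"az":0,"dx":-0.0006,"dy":0.001,"dz":0.065,"grip":-0.2},
  {"ax":0,"ay":0,"az":0,"dx":-0.0006,"dy":0.001,"dz":0.074,"grip":-0.2},
  {"ax":0,"ay":0,"az":0,"dx":-0.0006,"dy":0.001,"dz":0.0775,"grip":-0.2},
  {"ax":0,"ay":0,"az":0,"dx":-0.0006,"dy":0.001,"dz":0.0775,"grip":-0.2},
  {"ax":0,"ay":0,"az":0,"dx":-0.0006,"dy":0.001,"dz":0.0775,"grip":-0.2},
], squeeze=10)

```text
time_s: 22.1
tcp_pos: [373.3, -258.8, 201.6]
tool_rot: [0.001, 0.999, 0.052, 0.001]
wrist_force: [-0.2, -0.8, -0.1]
finger_gap: 56.4
```

apply_moves([
  {"ax":0,"ay":0,"az":0,"dx":0,"dy":0,"dz":0,"grip":0.1},
  {"ax":0,"ay":0,"az":0,"dx":0,"dy":0,"dz":0,"grip":0.3},
  {"ax":0,"ay":0,"az":0,"dx":0,"dy":0,"dz":0,"grip":0.4},
  {"ax":0,"ay":0,"az":0,"dx":0,"dy":0,"dz":0,"grip":0.6},
  {"ax":0,"ay":0,"az":0,"dx":0,"dy":0,"dz":0,"grip":1},
  {"ax":0,"ay":0,"az":0,"dx":0,"dy":0,"dz":0,"grip":1},
  {"ax":0,"ay":0,"az":0,"dx":0,"dy":0,"dz":0,"grip":1},
])

```text
time_s: 22.8
tcp_pos: [372.8, -258.5, 200.9]
tool_rot: [0.0, 0.999, 0.052, 0.0]
wrist_force: [0.2, 0.7, 4.5]
finger_gap: 29.7
```

```bash
python3 go.py 570.9 70.9 81 1.4
```

```text
t 22.8 tcp [ 372.8 -258.5  200.9] jaw 6.0 gap 29.7 j6 -0.86 F [0.2 0.7 4.5] tilt 0.03
shift mm [ 231.4 -306.9  -60.1] az 4.6
```

apply_moves([
  {"ax":0,"ay":0,"az":0,"dx":0,"dy":0,"dz":-0.03,"grip":1},
  {"ax":0,"ay":0,"az":0,"dx":0,"dy":0,"dz":-0.07,"grip":1},
  {"ax":0,"ay":0,"az":0,"dx":0,"dy":0,"dz":-0.11,"grip":1},
  {"ax":0,"ay":0,"az":1,"dx":0.012,"dy":-0.016,"dz":-0.13,"grip":1},
  {"ax":0,"ay":0,"az":2,"dx":0.035,"dy":-0.046,"dz":-0.13,"grip":1},
  {"ax":0,"ay":0,"az":3,"dx":0.06,"dy":-0.08,"dz":-0.13,"grip":1},
  {"ax":0,"ay":0,"az":4.6,"dx":0.086,"dy":-0.114,"dz":-0.13,"grip":1},
  {"ax":0,"ay":0,"az":4.6,"dx":0.112,"dy":-0.148,"dz":-0.13,"grip":1},
  {"ax":0,"ay":0,"az":4.6,"dx":0.138,"dy":-0.183,"dz":-0.13,"grip":1},
  {"ax":0,"ay":0,"az":4.6,"dx":0.164,"dy":-0.217,"dz":-0.13,"grip":1},
  {"ax":0,"ay":0,"az":4.6,"dx":0.19,"dy":-0.252,"dz":-0.13,"grip":1},
  {"ax":0,"ay":0,"az":4.6,"dx":0.212,"dy":-0.281,"dz":-0.125,"grip":1},
  {"ax":0,"ay":0,"az":4.6,"dx":0.225,"dy":-0.298,"dz":-0.11,"grip":1},
  {"ax":0,"ay":0,"az":4.6,"dx":0.2314,"dy":-0.3069,"dz":-0.09,"grip":1},
  {"ax":0,"ay":0,"az":4.6,"dx":0.2314,"dy":-0.3069,"dz":-0.07,"grip":1},
  {"ax":0,"ay":0,"az":4.6,"dx":0.2314,"dy":-0.3069,"dz":-0.061,"grip":1},
  {"ax":0,"ay":0,"az":4.6,"dx":0.2314,"dy":-0.3069,"dz":-0.061,"grip":1},
  {"ax":0,"ay":0,"az":4.6,"dx":0.2314,"dy":-0.3069,"dz":-0.061,"grip":1},
])

```text
time_s: 24.6
tcp_pos: [570.9, 70.7, 262.0]
tool_rot: [-0.0, 1.0, 0.012, 0.0]
wrist_force: [0.5, 0.3, -0.1]
finger_gap: 30.1
```

```bash
python3 go.py 570.9 70.9 70.9 1.4; python3 - <<'E'
from h import *
f,P,T,K=grab('wrist'); cv2.imwrite('pics/wrist9.png',f)
F=f.astype(int); Z=P[...,2]
m=(F.min(-1)>140)&(abs(Z-70)<5)&(abs(P[...,0]-636)<50)&(abs(P[...,1]-72)<50)
print('pill',cv2.minAreaRect(P[m][:,:2].astype(np.float32)),np.median(P[m][:,2]))
m=(abs(Z-68)<5)&(abs(P[...,0]-571)<25)&(P[...,1]>60)&(P[...,1]<150)
print('comb part',cv2.minAreaRect(P[m][:,:2].astype(np.float32)),P[m][:,1].max(),np.median(Z[m]))
E
```

```text
t 24.6 tcp [570.9  70.7 262. ] jaw 1.38 gap 30.1 j6 -0.02 F [ 0.5  0.3 -0.1] tilt 0.02
shift mm [ 0.  -0.2 11.1] az -0.02
pill ((620.24560546875, 73.34292602539062), (67.32310485839844, 56.33448028564453), 1.631381869316101) 69.80322571954297
comb part ((570.8328857421875, 95.10234069824219), (49.72524642944336, 70.21353912353516), 0.25393447279930115) 130.25437209957803 68.25541854670348
```

View pics/wrist9.png

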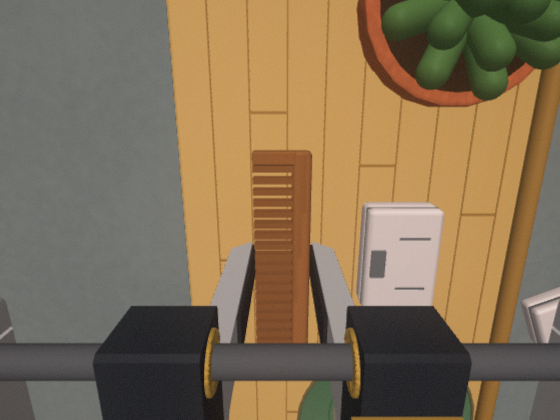

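The comb is held level and parallel to the boards, its far end at y≈130, with the pill case beside it at (400,255). I'll lower it.

apply_moves([
  {"ax":0,"ay":0,"az":0,"dx":0,"dy":0,"dz":0.005,"grip":1},
  {"ax":0,"ay":0,"az":0,"dx":0,"dy":0,"dz":0.008,"grip":1},
  {"ax":0,"ay":0,"az":0,"dx":0,"dy":0,"dz":0.01,"grip":1},
  {"ax":0,"ay":0,"az":0,"dx":0,"dy":0,"dz":0.0108,"grip":1},
  {"ax":0,"ay":0,"az":0,"dx":0,"dy":0,"dz":0.0108,"grip":1},
  {"ax":0,"ay":0,"az":0,"dx":0,"dy":0,"dz":0.0108,"grip":1},
])

```text
time_s: 25.25
tcp_pos: [570.8, 71.0, 251.0]
tool_rot: [0.0, 1.0, 0.012, 0.0]
wrist_force: [0.3, -0.2, 0.9]
finger_gap: 29.8
```

apply_moves([
  {"ax":0,"ay":0,"az":0,"dx":0,"dy":0,"dz":0.0004,"grip":1},
  {"ax":0,"ay":0,"az":0,"dx":0,"dy":0,"dz":0.0008,"grip":1},
  {"ax":0,"ay":0,"az":0,"dx":0,"dy":0,"dz":0.0008,"grip":1},
])

```text
time_s: 25.55
tcp_pos: [570.7, 71.0, 250.9]
tool_rot: [0.0, 1.0, 0.012, 0.0]
wrist_force: [-2.9, 0.7, 4.9]
finger_gap: 29.8
```

apply_moves([
  {"ax":0,"ay":0,"az":0,"dx":0,"dy":0,"dz":0,"grip":0.3},
  {"ax":0,"ay":0,"az":0,"dx":0,"dy":0,"dz":0,"grip":0.2},
  {"ax":0,"ay":0,"az":0,"dx":0,"dy":0,"dz":0,"grip":0.15},
  {"ax":0,"ay":0,"az":0,"dx":0,"dy":0,"dz":0,"grip":0.15},
  {"ax":0,"ay":0,"az":0,"dx":0,"dy":0,"dz":-0.02,"grip":0.15},
  {"ax":0,"ay":0,"az":0,"dx":0,"dy":0,"dz":-0.06,"grip":0.15},
  {"ax":0,"ay":0,"az":0,"dx":0,"dy":0,"dz":-0.1,"grip":0.15},
  {"ax":0,"ay":0,"az":0,"dx":0,"dy":0,"dz":-0.15,"grip":0.15},
  {"ax":0,"ay":0,"az":0,"dx":0,"dy":0,"dz":-0.2,"grip":0.15},
  {"ax":0,"ay":0,"az":0,"dx":0,"dy":0,"dz":-0.2,"grip":0.15},
])

```text
time_s: 26.55
tcp_pos: [571.9, 71.1, 457.8]
tool_rot: [-0.0, 1.0, 0.012, 0.007]
wrist_force: [0.3, -0.0, 0.4]
finger_gap: 40.1
```

```bash
python3 go.py 688 -40 270 90
```

```text
t 26.55 tcp [571.9  71.1 457.8] jaw 1.4 gap 40.1 j6 -0.02 F [ 0.3 -0.   0.4] tilt 0.85
shift mm [113.2 113.9   9.5] az -88.6
```

apply_moves([
  {"ax":0,"ay":0,"az":-88.6,"dx":0.113,"dy":0.114,"dz":0,"grip":-1},
  {"ax":0,"ay":0,"az":-88.6,"dx":0.113,"dy":0.114,"dz":0,"grip":-1},
  {"ax":0,"ay":0,"az":-88.6,"dx":0.113,"dy":0.114,"dz":0,"grip":-1},
  {"ax":0,"ay":0,"az":-88.6,"dx":0.113,"dy":0.114,"dz":0,"grip":-1},
  {"ax":0,"ay":0,"az":-88.6,"dx":0.113,"dy":0.114,"dz":0,"grip":-1},
  {"ax":0,"ay":0,"az":-88.6,"dx":0.113,"dy":0.114,"dz":0,"grip":-1},
  {"ax":0,"ay":0,"az":-88.6,"dx":0.113,"dy":0.114,"dz":0,"grip":-1},
  {"ax":0,"ay":0,"az":-88.6,"dx":0.113,"dy":0.114,"dz":0,"grip":-1},
  {"ax":0,"ay":0,"az":-88.6,"dx":0.113,"dy":0.114,"dz":0,"grip":-1},
  {"ax":0,"ay":0,"az":-88.6,"dx":0.113,"dy":0.114,"dz":0,"grip":-1},
  {"ax":0,"ay":0,"az":-88.6,"dx":0.113,"dy":0.114,"dz":0,"grip":-1},
  {"ax":0,"ay":0,"az":-88.6,"dx":0.113,"dy":0.114,"dz":0,"grip":-1},
  {"ax":0,"ay":0,"az":-88.6,"dx":0.113,"dy":0.114,"dz":0,"grip":-1},
  {"ax":0,"ay":0,"az":-88.6,"dx":0.113,"dy":0.114,"dz":0,"grip":-1},
])

```text
time_s: 27.95
tcp_pos: [686.5, -40.2, 449.6]
tool_rot: [-0.0, 0.707, 0.707, -0.0]
wrist_force: [0.1, -0.0, -0.3]
finger_gap: 93.9
```

```bash
cat > fin.py <<'E'
import io,contextlib
from h import *
with contextlib.redirect_stdout(io.StringIO()): import m2
f,P,T,K=grab('wrist'); cv2.imwrite('pics/wrist10.png',f)
F=f.astype(int); b,g,r=F[...,0],F[...,1],F[...,2]; Z=P[...,2]; X,Y=P[...,0],P[...,1]
def near(x,y,d): return (abs(X-x)<d)&(abs(Y-y)<d)
m2.circ('saucer',m2.px(m2.sel(P,(180,380,50,220),(g>r+12)),62,T,K))
m2.circ('candle',P[near(646,-268,45)&(Z>86)&(Z<106)][:,:2]); m2.circ('pot',P[near(632,186,48)&(Z>94)&(Z<114)][:,:2])
M=near(644,-157,35)&(Z>95); print('bell handle',P[M].mean(0).round(1)); m2.circ('bell',P[near(644,-157,35)&(Z>56)][:,:2])
M=near(640,-44,45)&(Z>66); m2.circ('bangle',P[M][:,:2]); print(np.median(Z[M]),Z[M].std())
m2.rect('pill',P[near(636,72,40)&(Z>64)&(Z<78)][:,:2].astype(np.float32))
M=near(571,70,75)&(X<595)&(Z>50)&(r-g>40)&(r<170); M=near(571,70,75)&(X<592)&(Z>54.5)
n,l,st,_=cv2.connectedComponentsWithStats(M.astype(np.uint8)); M=l==1+np.argmax(st[1:,4]); m2.rect('comb',P[M][:,:2].astype(np.float32)); print(np.median(Z[M]))
E
python3 fin.py
```

```text
saucer circ [639.5 -44. ] r 54.8 rect [[639.6, -43.9], [109.4, 109.5]]
candle circ [ 647.4 -270.6] r 32.4 rect [[646.2, -264.8], [65.2, 53.0]]
pot circ [632.2 187.7] r 36.2 rect [[633.2, 178.9], [71.8, 55.1]]
bell handle [ 641.9 -154.   110.7]
bell circ [ 642.6 -155.9] r 20.7 rect [[641.5, -152.8], [41.2, 34.6]]
bangle circ [657.1 -45.7] r 48.1 rect [[641.8, -50.8], [67.5, 93.9]]
364.28711331285035 78.01860980737565
pill rect [635.5  70.9] [40.9 59.9] 1.23
comb rect [570.   70.2] [ 30.1 120.6] 1.38
57.439196053258456
```

View pics/wrist10.png

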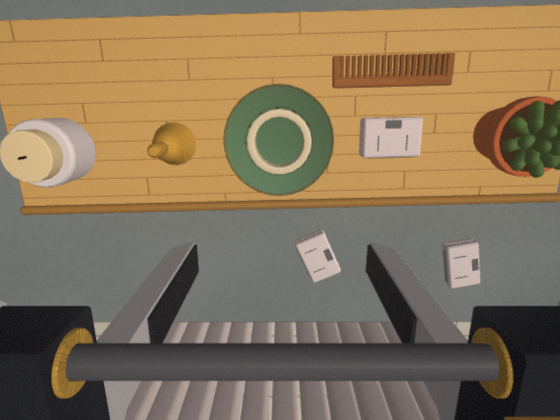

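The final view shows the bell (170,146), bangle (279,141) in the saucer (278,139), pill case (391,138) and comb (393,71), all placed. The saucer, pot and candle are within 0.5 mm of their first readings. The bangle fit picked up the finger pixels, so I'll redo that, check the two bystanders, and hand in.

```bash
python3 - <<'E'
import io,contextlib
from h import *
with contextlib.redirect_stdout(io.StringIO()): import m2
d=np.load('last_wrist.npz');P=d['P'];Z=P[...,2]
M=(abs(P[...,0]-640)<45)&(abs(P[...,1]+44)<45)&(Z>68)&(Z<80); M=m2.sel(P,(230,330,90,200),M); m2.circ('bangle',P[M][:,:2]); print(np.median(Z[M]),Z[M].std())
f,P,T,K=grab('top'); Z=P[...,2]
for n,(u0,u1,v0,v1) in dict(brush=(105,142,250,320),case=(410,452,258,330)).items():
    p=P[v0:v1,u0:u1].reshape(-1,3); p=p[(p[:,2]>15)&(p[:,2]<60)]; m2.rect(n,p[:,:2].astype(np.float32))
print(observe()['time_s'],observe()['qvel'].round(3)); print(close_job())
E
```

```text
bangle circ [639.2 -44. ] r 32.6 rect [[639.1, -43.9], [64.9, 64.8]]
72.86717111740921 0.9901015573688301
brush rect [361.1 419.1] [149.8  51.2] 11.39
case rect [ 335.5 -420.7] [157.7  60.6] 6.87
28.05 [ 0.002 -0.004 -0.003 -0.     0.002 -0.003]
the job is handed in; nothing more can be done
None
```

All four things are back on the shelf, placed in the order asked: bell, pill case, bangle, comb. Each was lowered to light contact (3.5–6 N) before release. The job was handed in at about 28 s of the 106 s, with the arm clear of everything. The hand-in gave no verdict.

| Thing | Last reading, x / y (mm) | Target, x / y (mm) | Note |
|---|---|---|---|
| Bell | 642.6 / -155.9 | 643.5 / -157.1 | Only partly visible from the camera, so this reads slightly to one side |
| Pill case | 635.5 / 70.9 | 635.9 / 72.0 | Turned 1.2°, shelf 1.4° |
| Bangle | 639.2 / -44.0 | 639.5 / -44.0 (saucer centre) | Lies flat |
| Comb | 570.0 / 70.2 | 570.9 / 70.4 | Parallel to the shelf at 1.4°, gap to the pill case about 30 mm |

- **Not shifted:** the saucer, pot and candle holder read within 0.5 mm of their first readings. The shoe brush and spectacle case positions also agree to 0.5 mm. The case's angle read 1° different (6.9° against 5.9°), most likely measuring noise since the arm did not go near it.
- **Failed check:** the first bangle reading in the final look was thrown off by the gripper fingers in the picture. I repeated it without them, and the table shows the repeat.

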